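# Remove the spent magenta ink cartridge

## Robot

A 7-joint arm with a two-finger parallel gripper is mounted at the origin on the work surface. World frame = base frame: x ahead of the robot, y to its left, z up, the work surface at z = 0. Lengths are in m, angles in rad, forces in N, time in s.
With the tool pointing down it reaches from about 0.4 to 0.85 m from the base axis. Payload 4.5 kg.
Tool frame: the origin (TCP) lies at the very end of the fingers, on their centre line; the grasp point (between the pads) lies 19 mm behind it (r.grip_depth is the distance from the TCP to the grasp point, in m); z points along the fingers, x is the direction in which the jaws open and shut, and the axes are right-handed (so a half turn about z gives the same grasp; the last joint's range is limited). The gripper opens to 88 mm and grips with 3 to 60 N. Pads are 18 mm wide; open, the fingers measure 123 mm over their backs; the gripper's body (75 mm by 187 mm) begins 45 mm behind the grasp point.
Start: joints at [1.27, 0.689, -0.195, 1.565, 0.157, 0.902, -0.215], TCP at [0.205, -0.59, 0.239] pointing down, gripper open.
Joint ranges: [-3.01, 3.01], [-0.46, 2.08], [-1.47, 1.51], [0.13, 2.56], [-1, 4.14], [0.04, 2.09], [-2.66, 2.66]. Speed limits (rad/s): [2.57, 2.57, 3.14, 3.14, 3.14, 3.14, 3.14].

## Interface

Orientations are given as a unit quaternion [x, y, z, w].
In Python, from plant import r gives the robot as it stands. The module is installed in compiled form; this text tells all that it offers.
- The arm moves only by the shell command python3 -m jog 'ROWS' [FORCE]. ROWS is JSON, a list of rows, each a list of 5 numbers: the shift along the tool's x, y, z in units of 1 m (1.0 is 1 m), then the turn about the tool's z in units of 360 degrees (1.0 is 360 degrees), then the closure, from 0 (fully open) to 1 (shut). In form: [[dx, dy, dz, yaw, fingers], ...]. A call has 1 to 20 rows; each row shifts and turns the commanded pose from where the row before left it, along the tool's axes as they then stand; what a row does not reach is not made up. A row lasts 1/10 s, in which the tool goes at most 50 mm and 8.59 degrees, less where a joint would pass 70% of its speed; a pose out of reach is approached as far as the arm can. A call with a number of a shift or a turn outside -1 to 1 is refused whole. A call with a gripper value outside its range is refused whole. The fingers move at their own pace and stop on an object; FORCE is the grip in N (left out, the last holds). Time passes only in rows, so rows that do not move let the fingers close. It gives the time, the measured TCP pose, the force and the opening at its end, in the units of the state.
- r.get_state(): the state, without advancing time (a new reading comes with each control period).
- r.snapshot(name): name is "side" or "top" or "wrist"; returns the picture (420x560x3 uint8, red, green, blue); there is no depth.
- r.get_calibration(name): a dict with "mtx" (3x3 intrinsics, pixels), "R" (3x3) and "t" (3): a world point X has camera coordinates R X + t. Camera axes: x right, y down, z forward; pixel columns grow to the right and rows downward; lengths in m; the calibration is good to about 2 mm. A picture is of the moment at which its call begins: read the wrist's pose just before it. get_calibration takes no time and is no camera call; for the wrist camera it gives the pose at the moment of the call.
- r.finish_job(): hands the job in, once; it reports no verdict.
Trained networks look in the newest picture that a camera, given by its name, has taken for a name from the list of things; names that differ only in an ending like _2 or _b are one class to them, and where a whole thing is asked for, a point or a joint stands for the part that bears it (a point fixed in the world has none). Each returns a list of dicts, best first, with "score" (0 to 1); they miss things now and then, are a little off and sometimes report something else, mostly with a low value. They report only what shows in the picture. A call takes as long as a camera call. They do not tell look-alikes from the thing itself.
- r.cut_out(thing, camera): "pixels" (420x560 bool, what is visible of it) and "rect" ([left, top, right, bottom] in pixels, round what is visible of it).
The state is a dict: "clock": time; "q": joint angles; "qd": joint speeds; "joint_torque": joint torques, N m; "tool_pos": TCP position; "eef_rot": TCP orientation; "contact_force": force on the tool from outside, world axes, zero at the start; "moment": the same for the moment, N m; "opening": opening from 0.0 (shut) to 1.0 (fully open).
Only numpy, scipy, OpenCV 4.12 (cv2) and the standard library are available. Lean on these libraries where they do the work, as an engineer would, in place of code of your own. Each camera call takes 0.05 s, during which the arm holds its last target.

## Task

The magenta ink cartridge of the small desk printer is spent. Push it down into its bay until it clicks, let go so that it springs up by itself, then pull it straight out and set it down gently, standing upright, in the empty compartment of the blue returns tray. Leave the other cartridges and the things on the desk as they are.

Things in the scene. Friction and masses are not known exactly. Their poses are not given: they have to be found in the camera images.
- printer: White compact printer, 200 (x) x 230 (y) x 110 mm high, fixed, yaw up to 0.35 rad either way. Origin: centre of its underside; z up, paper mouth on its -x side. Three ink bays open in its flat top deck, in a row at y = -62, 0, +62 mm (x = 0), mouths 61 (x) x 41 (y) mm. Each holds a cartridge, colours in any order, tops flush with the deck at the start, too low to grip.
- ejector0 (a joint): Spring ejector under the cartridge in the bay at y = -62 mm, in m: 0 latched (flush), grows as pressed to 0.004 (firm stop), -0.027 when sprung up. Pressing takes 2 to 5 N (stop the push at 6 to 8 N) and must reach 3.5 mm; once the push is lifted off, the cartridge rises within 1 s to 27 mm above flush and rests there, 43 mm still in the bay. It does not latch again.
- ejector1 (a joint): Spring ejector under the cartridge in the bay at y = 0 mm, in m: 0 latched (flush), grows as pressed to 0.004 (firm stop), -0.027 when sprung up. Works as ejector0.
- ejector2 (a joint): Spring ejector under the cartridge in the bay at y = +62 mm, in m: 0 latched (flush), grows as pressed to 0.004 (firm stop), -0.027 when sprung up. Works as ejector0.
- magenta: Spent ink cartridge with a magenta top: an upright block 58 (x) x 38 (y) x 70 mm high, about 0.12 kg, loose. Origin: centre of its underside, z up. The upper 28 mm are magenta, the lower part black. In its bay its axes are those of the printer and its origin is 40 mm above the printer's underside (67 mm once popped up).
- cyan: Cartridge with a cyan top, same size and origin as the magenta one, in another bay. To be left alone.
- yellow: Cartridge with a yellow top, same size and origin as the magenta one, in another bay. To be left alone.
- tray: Blue open returns tray, 88 (x) x 136 (y) x 30 mm high, walls and floor 4 mm, fixed to the desk, turned by up to 0.4 rad. Origin: centre of its underside. A wall along its x axis divides it into two compartments, each 80 (x) x 62 (y) mm inside, centred at y = -33 mm (empty) and y = +33 mm (holds a used black cartridge).
- free_place (a point): Centre of the inner floor of the tray's empty compartment, 4 mm above the desk; axes as the tray.
- black: Used black cartridge, same size and origin as the magenta one, standing in the tray's other compartment. To be left alone.
- bowl: Red lacquer bowl, 110 mm across and 50 mm high, loose on the desk; origin at the centre of its underside. To be left alone.
- calculator: Grey desk calculator, 140 (x) x 80 (y) x 16 mm, loose on the desk; origin at the centre of its underside. To be left alone.
Things that resemble listed ones, but are neither listed nor needed, are in the scene too. There is more than one size of the tray; the job needs the largest.

How it is judged:
By the outcome, as a careful person would: the job done as asked, in the order asked, and still so for the second after the job is handed in, with the robot touching nothing.
It also fails if it takes over 51 s, if anything falls off the work surface, if the arm or the gripper's body presses on something with over 40 N, if the wrist force passes 120 N, or if a joint passes its speed limit or range.

## Working session

There is one attempt and no reset: what is moved stays moved. The work goes in short steps, Python scripts to look and compute and a shell command to move; the robot and the scene stay as the last step left them, time stands still between calls to the robot, and variables do not carry over. Pictures are saved under pics/ and viewed, and the job is handed in when it is done.

```bash
mkdir -p pics
python3 - <<'E'
from plant import r
import cv2
s=r.get_state();print(s)
for n in ['top','side','wrist']:
    im=r.snapshot(n);cv2.imwrite(f'pics/{n}0.png',im[:,:,::-1])
    c=r.get_calibration(n);print(n,c)
E
```

```text
{'clock': 0.0, 'q': array([ 1.26979966,  0.68996441, -0.1945102 ,  1.56633699,  0.15729248,
        0.90248962, -0.21511139]), 'qd': array([ 1.80156132e-03, -4.93607835e-05, -1.36848615e-03, -5.04284587e-04,
       -1.80210972e-06, -8.61938708e-04,  5.26950870e-04]), 'joint_torque': array([-2.48631040e-04, -5.27561617e+01, -1.26695249e+00, -1.53429848e+01,
       -5.26419317e-02,  6.55436539e-03,  1.76691692e-04]), 'tool_pos': array([ 0.20510825, -0.58972302,  0.23792402]), 'eef_rot': array([ 8.15057367e-01, -5.79379557e-01, -7.72150492e-04, -4.70080909e-04]), 'contact_force': array([ 0.34423456, -0.30501758,  0.57988122]), 'moment': array([-0.01499871, -0.01235154, -0.01373428]), 'opening': 1.0023798974419553}
top {'mtx': array([[522.698205  ,   0.        , 278.9283673 ],
       [  0.        , 522.698205  , 205.97869738],
       [  0.        ,   0.        ,   1.        ]]), 'R': array([[ 0.02025091, -0.99955743,  0.02179092],
       [-0.98354582, -0.02383056, -0.1790802 ],
       [ 0.17952024, -0.01780583, -0.98359313]]), 't': array([-0.01600958,  0.54606415,  1.55252908])}
side {'mtx': array([[394.1683158 ,   0.        , 281.06606749],
       [  0.        , 394.1683158 , 205.95629559],
       [  0.        ,   0.        ,   1.        ]]), 'R': array([[-0.99264432, -0.1210293 , -0.00302775],
       [-0.08695579,  0.73013894, -0.67774318],
       [ 0.08423746, -0.67249463, -0.73529247]]), 't': array([0.5200028 , 0.09067796, 1.15548756])}
wrist {'mtx': array([[301.06817579,   0.        , 275.48951669],
       [  0.        , 301.06817579, 206.40625518],
       [  0.        ,   0.        ,   1.        ]]), 'R': array([[ 0.32780896, -0.94474222, -0.0018517 ],
       [-0.91266742, -0.31718475,  0.2577441 ],
       [-0.24408907, -0.08280084, -0.96621144]]), 't': array([-0.62315003, -0.03506103,  0.38890309])}
```

View pics/top0.png

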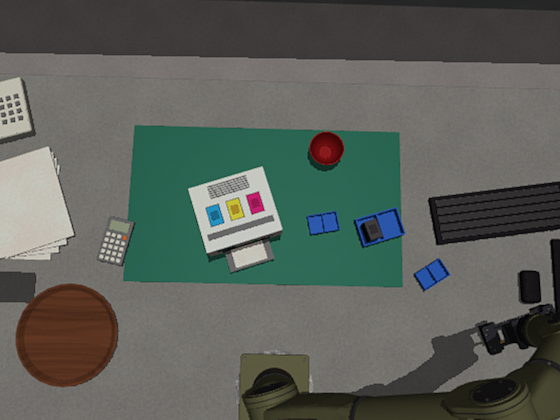

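View pics/side0.png

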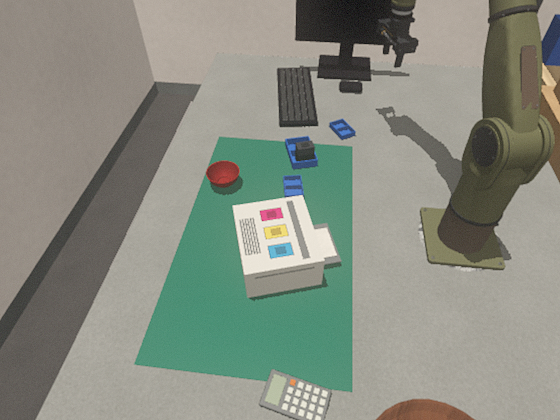

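View pics/wrist0.png

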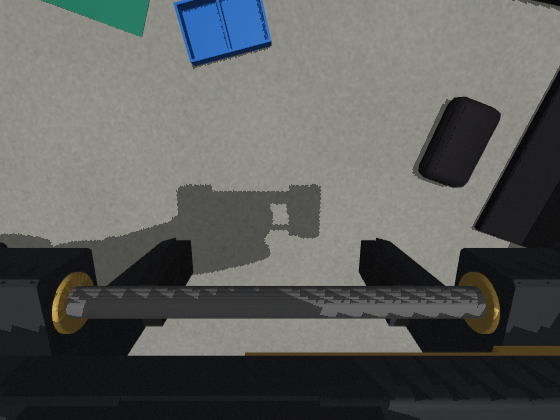

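The top view shows the printer at (236,210), with magenta at (256,203), yellow at (235,209) and cyan at (214,215). There are three blue trays: (322,223) small and empty, (379,228) larger and holding the black cartridge, and (431,274) small and empty. The middle one fits the description. I'll measure and enlarge it.

```bash
cat > h.py <<'E'
import numpy as np,cv2
from plant import r
def back(c,uv,z):
    d=np.linalg.inv(c['mtx'])@np.array([uv[0],uv[1],1.]);R=c['R'];C=-R.T@c['t'];w=R.T@d
    return C+w*(z-C[2])/w[2]
def proj(c,X):
    p=c['mtx']@(c['R']@np.array(X,float)+c['t']);return p[:2]/p[2]
E
python3 - <<'E'
from h import *
for cam in ['top','side']:
    im=r.snapshot(cam);c=r.get_calibration(cam)
    for th,z in [('magenta',.11),('yellow',.11),('cyan',.11),('tray',.03),('black',.07),('printer',.11)]:
        for d in r.cut_out(th,cam)[:3]:
            m=d['pixels'];v,u=np.nonzero(m)
            k,_=cv2.findContours(m.astype(np.uint8),0,2);k=max(k,key=cv2.contourArea)
            print(cam,th,round(d['score'],2),d['rect'],m.sum(),back(c,(u.mean(),v.mean()),z).round(4),)
            if th in('tray',):
                W=np.array([back(c,p[0],z)[:2] for p in k],np.float32);print('   ',cv2.minAreaRect(W))
    x=(330,190) if cam=='top' else (230,120)
    cv2.imwrite(f'pics/crop_{cam}.png',cv2.resize(im[x[1]-50:x[1]+110,x[0]-150:x[0]+130,::-1],None,fx=2.8,fy=2.8,interpolation=cv2.INTER_CUBIC))
print(r.get_state()['clock'])
E
```

```text
top magenta 0.68 [244.6, 192.2, 261.7, 210.1] 209 [0.544  0.0702 0.11  ]
top yellow 0.55 [224.6, 199.4, 242.3, 219.3] 237 [0.524 0.128 0.11 ]
top cyan 0.56 [206.5, 203.9, 221.8, 226.9] 258 [0.5027 0.1849 0.11  ]
top tray 0.85 [353.5, 208.4, 406.7, 247.2] 989 [ 0.4986 -0.3233  0.03  ]
    ((0.4948080778121948, -0.31446266174316406), (0.09136772900819778, 0.14200426638126373), 17.822650909423828)
top tray 0.69 [307.4, 209.0, 341.5, 236.8] 640 [ 0.5034 -0.1408  0.03  ]
    ((0.50384920835495, -0.14095410704612732), (0.06734827905893326, 0.09625287353992462), 9.999932289123535)
top tray 0.56 [412.3, 257.7, 452.4, 287.0] 674 [ 0.3513 -0.4711  0.03  ]
    ((0.3511103689670563, -0.4718914031982422), (0.06404915452003479, 0.10411584377288818), 32.44087219238281)
top black 0.58 [362.0, 218.2, 380.7, 242.2] 349 [ 0.4769 -0.281   0.07  ]
top printer 0.97 [187.2, 165.1, 283.2, 272.0] 5874 [0.4958 0.1189 0.11  ]
top printer 0.16 [354.3, 208.5, 406.1, 247.8] 1003 [ 0.485  -0.3029  0.11  ]
side magenta 0.55 [261.4, 207.0, 286.7, 216.8] 217 [0.5418 0.0704 0.11  ]
side yellow 0.53 [264.5, 224.0, 290.
[... 269 characters left out ...]
1), 10.335932731628418)
side tray 0.72 [288.3, 135.6, 321.4, 170.2] 477 [ 0.5008 -0.2964  0.03  ]
    ((0.49336838722229004, -0.30235961079597473), (0.09337276220321655, 0.1738995909690857), 15.343140602111816)
side tray 0.7 [331.9, 118.5, 354.2, 140.5] 286 [ 0.3485 -0.4471  0.03  ]
    ((0.35074788331985474, -0.44951099157333374), (0.06658722460269928, 0.10832293331623077), 28.96902084350586)
side black 0.65 [295.0, 139.2, 317.4, 161.4] 337 [ 0.4751 -0.2559  0.07  ]
side black 0.28 [270.4, 241.5, 293.9, 258.1] 311 [0.5072 0.1601 0.07  ]
side printer 0.65 [232.8, 193.9, 340.2, 297.4] 7134 [0.4987 0.1773 0.11  ]
side printer 0.19 [296.6, 139.2, 313.9, 159.5] 334 [ 0.4736 -0.2091  0.11  ]
0.85
```

View pics/crop_top.png

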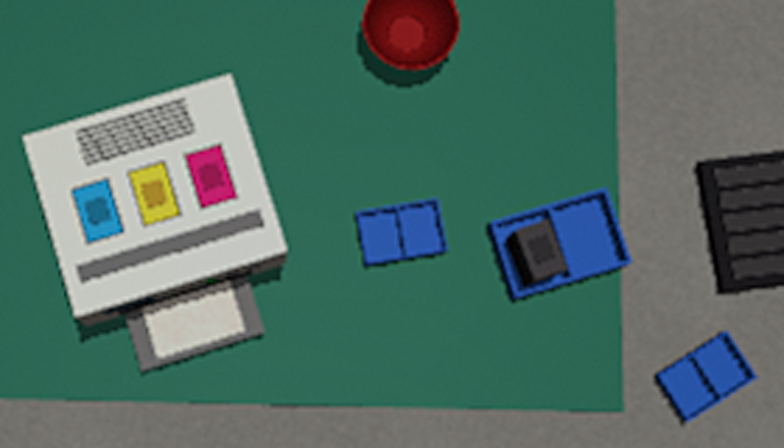

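Confirmed: the magenta cartridge is the right-most of the three, in the y=-62 bay. The largest tray is the one with the black cartridge, crop (560,245), about 91x142 mm; the other two are about 65x100 mm. Its free compartment is on the right. I'll compute the move to above magenta.

```bash
cat >> h.py <<'E'
from scipy.spatial.transform import Rotation as Ro
def plan(x,y,z,yaw):
    s=r.get_state();R=Ro.from_quat(s['eef_rot']);M=R.as_matrix();p=s['tool_pos']
    d=np.array([x,y,z])-p
    a=np.arctan2(M[1,0],M[0,0]) # tool x heading
    dy=(yaw-a+np.pi/2)%np.pi-np.pi/2
    # about tool z (down): heading increases -> negative turn
    print('clock',s['clock'],'pos',p.round(4),'tilt',np.degrees(np.arccos(-M[2,2])).round(2),'heading',a.round(4),'q7',s['q'][6].round(3))
    print('tool shift',(M.T@d).round(4),'turn units',round(-dy/2/np.pi,4),'alt',round((-dy+np.pi)/2/np.pi,4) if dy>0 else round((-dy-np.pi)/2/np.pi,4),'|d|',np.linalg.norm(d).round(3),'F',s['contact_force'].round(2),'op',round(s['opening'],3))
E
python3 - <<'E'
from h import *
plan(.40,-.27,.30,.31)
plan(.543,.070,.20,.346)
c=r.get_calibration('wrist');s=r.get_state();M=Ro.from_quat(s['eef_rot']).as_matrix()
C=-c['R'].T@c['t'];print('cam in tool',M.T@(C-s['tool_pos']),'axis in tool',M.T@c['R'][2])
E
```

```text
clock 0.85 pos [ 0.2054 -0.5903  0.2388] tilt 0.01 heading -1.236 q7 -0.215
tool shift [-0.2386 -0.2891 -0.0613] turn units -0.246 alt 0.254 |d| 0.38 F [ 0.31  0.21 -0.59] op 1.001
clock 0.85 pos [ 0.2054 -0.5903  0.2388] tilt 0.01 heading -1.236 q7 -0.215
tool shift [-0.5127 -0.5358  0.0387] turn units 0.2482 alt -0.2518 |d| 0.743 F [ 0.31  0.21 -0.59] op 1.001
cam in tool [-0.00080663 -0.06587292 -0.14553697] axis in tool [-6.95498992e-04  2.57644012e-01  9.66239659e-01]
```

```bash
python3 -m jog '[[-0.0265,-0.032,-0.0068,0,1],[-0.0265,-0.032,-0.0068,0,1],[-0.0265,-0.032,-0.0068,0,1],[-0.0265,-0.032,-0.0068,0,1],[-0.0265,-0.032,-0.0068,0,1],[-0.0265,-0.032,-0.0068,0,1],[-0.0265,-0.032,-0.0068,0,1],[-0.0265,-0.032,-0.0068,0,1],[-0.0265,-0.032,-0.0068,0,1],[0,0,0,0,1],[0,0,0,0,1],[0,0,0,0,1]]' 20
python3 - <<'E'
from h import *
c=r.get_calibration('wrist');im=r.snapshot('wrist');cv2.imwrite('pics/w1.png',im[:,:,::-1])
np.savez('w1.npz',**c)
for d in r.cut_out('tray','wrist')[:3]:print(d['score'],d['rect'],d['pixels'].sum())
plan(.543,.070,.20,.346)
E
```

```text
clock: 2.05
tool_pos: [0.3982, -0.2716, 0.2998]
eef_rot: [0.814, -0.58, -0.0, 0.001]
contact_force: [-0.5, -0.1, 0.5]
opening: 0.004
0.86 [357.2, 222.4, 429.0, 265.4] 1864
0.71 [282.3, 82.6, 384.5, 152.5] 5372
0.64 [172.4, 34.6, 246.3, 94.7] 3741
clock 2.15 pos [ 0.398  -0.2718  0.2997] tilt 0.06 heading -1.239 q7 -0.863
tool shift [-0.2759 -0.2486  0.0994] turn units 0.2477 alt -0.2523 |d| 0.384 F [1.08 0.11 0.1 ] op 0.006
```

View pics/w1.png

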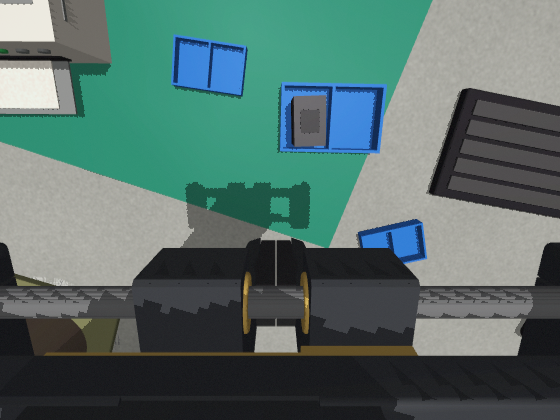

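The large tray's corners are near (282,83), (386,86), (380,153) and (279,150), with black at (310,120) and the empty compartment at (353,118). I'll fit its pose by silhouette.

```bash
cat >> h.py <<'E'
from scipy.optimize import minimize
def fitbox(c,hull,p0,sx,sy,z0,z1):
    def poly(p):
        x,y,a=p;ca,sa=np.cos(a),np.sin(a)
        P=[proj(c,(x+ca*u*sx/2-sa*v*sy/2,y+sa*u*sx/2+ca*v*sy/2,z)) for z in (z0,z1) for u in(-1,1) for v in(-1,1)]
        return cv2.convexHull(np.array(P,np.float32))
    A=cv2.contourArea(hull)
    def cost(p):
        q=poly(p);i,_=cv2.intersectConvexConvex(q,hull);return 1-i/(A+cv2.contourArea(q)-i)
    best=min((minimize(cost,np.array(p0)+e,method='Nelder-Mead',options=dict(initial_simplex=np.array(p0)+e+np.array([[0,0,0],[.01,0,0],[0,.01,0],[0,0,.1]]),xatol=1e-5,fatol=1e-5,maxiter=800)) for e in ([0,0,0],[.005,-.005,.05],[-.005,.005,-.05])),key=lambda o:o.fun)
    return best.x,best.fun
E
python3 - <<'E'
from h import *
c=dict(np.load('w1.npz'));im=cv2.imread('pics/w1.png')
def blue(im,rect):
    hsv=cv2.cvtColor(im,cv2.COLOR_BGR2HSV);m=cv2.inRange(hsv,(100,120,40),(125,255,255))
    k=np.zeros_like(m);l,t,rr,b=[int(v) for v in rect];k[t-4:b+5,l-4:rr+5]=255;m&=k
    v,u=np.nonzero(m);return cv2.convexHull(np.stack([u,v],1).astype(np.float32))
h=blue(im,[279,82,386,153]);print(h.reshape(-1,2).tolist()[:12])
p,f=fitbox(c,h,(.497,-.314,.31),.088,.136,0,.03);print('wrist',p.round(4),f)
x,y,a=p
print('free',x+np.sin(a)*.033,y-np.cos(a)*.033)
ct=r.get_calibration('top');it=cv2.imread('pics/top0.png')
p2,f=fitbox(ct,blue(it,[354,208,406,247]),(.497,-.314,.31),.088,.136,0,.03);print('top',p2.round(4),f)
E
```

```text
[[386.0, 89.0], [382.0, 126.0], [380.0, 144.0], [379.0, 152.0], [328.0, 152.0], [282.0, 151.0], [280.0, 150.0], [280.0, 116.0], [281.0, 84.0], [282.0, 82.0], [307.0, 82.0], [351.0, 83.0]]
wrist [ 0.4936 -0.3161  0.3137] 0.009494454285218556
free 0.5037447728209343 -0.34750368588436287
top [ 0.4957 -0.3201  0.3066] 0.04826822681215093
```

```bash
python3 -m jog '[[-0.031,-0.028,0,0,1],[-0.031,-0.028,0,0,1],[-0.031,-0.028,0,0,1],[-0.031,-0.028,0,0,1],[-0.031,-0.028,0,0,1],[-0.031,-0.028,0,0,1],[0,0,0,0.0225,1],[0,0,0,0.0225,1],[0,0,0,0.0225,1],[0,0,0,0.0225,1],[0,0,0,0.0225,1],[0,0,0,0.0225,1],[0,0,0,0.0225,1],[0,0,0,0.0225,1],[0,0,0,0.0225,1],[0,0,0,0.0225,1],[0,0,0,0.0225,1],[0,0,0,0,1],[0,0,0,0,1]]' 20
python3 - <<'E'
from h import *
c=r.get_calibration('wrist');im=r.snapshot('wrist');cv2.imwrite('pics/w2.png',im[:,:,::-1])
np.savez('w2.npz',**c)
for n in ['magenta','yellow','cyan','printer']:
  for d in r.cut_out(n,'wrist')[:2]:
    v,u=np.nonzero(d['pixels']);print(n,d['score'],d['rect'],d['pixels'].sum(),back(c,(u.mean(),v.mean()),.11))
plan(.543,.070,.20,.346)
E
```

```text
clock: 4.05
tool_pos: [0.4965, -0.0402, 0.2997]
eef_rot: [-0.175, 0.985, -0.0, -0.0]
contact_force: [0.2, 0.4, -0.3]
opening: 0.002
magenta 0.83 [185.2, 240.4, 233.9, 246.6] 367 [0.54871514 0.0549526  0.11      ]
printer 0.76 [120.2, 195.4, 335.0, 352.4] 10276 [0.5470802  0.04100571 0.11      ]
clock 4.3 pos [ 0.4965 -0.0397  0.2999] tilt 0.01 heading -2.7905 q7 -2.644
tool shift [-0.0814  0.0871  0.0999] turn units 0.0008 alt -0.4992 |d| 0.156 F [-0.13  0.23 -0.28] op 0.005
```

View pics/w2.png

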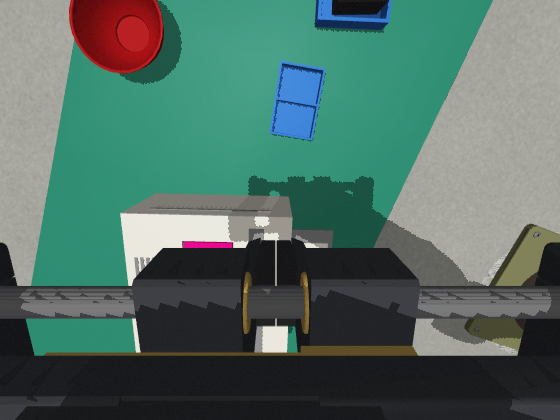

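Joint 7 ended at -2.644, right by its -2.66 limit, so I'll use the equivalent half-turned grasp. That also puts the bays in the wrist camera's view.

```bash
python3 -m jog '[[0,0,0,-0.0235,1],[0,0,0,-0.0235,1],[0,0,0,-0.0235,1],[0,0,0,-0.0235,1],[0,0,0,-0.0235,1],[0,0,0,-0.0235,1],[0,0,0,-0.0235,1],[0,0,0,-0.0235,1],[0,0,0,-0.0235,1],[0,0,0,-0.0235,1],[0,0,0,-0.0235,1],[0,0,0,-0.0235,1],[0,0,0,-0.0235,1],[0,0,0,-0.0235,1],[0,0,0,-0.0235,1],[0,0,0,-0.0235,1],[0,0,0,-0.0235,1],[0,0,0,-0.0235,1],[0,0,0,-0.0235,1],[0,0,0,-0.0235,1]]' 20 && python3 -m jog '[[0.04,-0.01,0,-0.0145,1],[0.04,-0.01,0,-0.0147,1],[0,0,0,0,1],[0,0,0,0,1]]'
python3 - <<'E'
from h import *
c=r.get_calibration('wrist');im=r.snapshot('wrist');cv2.imwrite('pics/w3.png',im[:,:,::-1])
np.savez('w3.npz',**c)
for n in ['magenta','printer']:
  for d in r.cut_out(n,'wrist')[:2]:
    v,u=np.nonzero(d['pixels']);print(n,d['score'],d['rect'],d['pixels'].sum(),back(c,(u.mean(),v.mean()),.11))
plan(.543,.070,.20,.346)
hsv=cv2.cvtColor(im,cv2.COLOR_RGB2HSV)
for n,lo,hi in[('mag',150,172),('yel',22,32),('cy',93,105)]:
    m=cv2.inRange(hsv,(lo,130,100),(hi,255,255));m=cv2.morphologyEx(m,2,np.ones((3,3)))
    k=max(cv2.findContours(m,0,2)[0],key=cv2.contourArea)
    W=np.array([back(c,p[0],.11)[:2] for p in k],np.float32);print(n,cv2.boundingRect(k),cv2.minAreaRect(W),fitbox(c,cv2.convexHull(k).astype(np.float32),(*W.mean(0),.346),.058,.038,.11,.11))
E
```

```text
clock: 6.3
tool_pos: [0.4966, -0.0398, 0.3]
eef_rot: [0.996, 0.084, 0.0, 0.0]
contact_force: [-0.0, 0.3, 0.3]
opening: 0.005
clock: 6.7
tool_pos: [0.5707, -0.0033, 0.2995]
eef_rot: [0.985, 0.172, -0.0, -0.0]
contact_force: [0.0, -0.8, 0.2]
opening: 0.005
magenta 0.89 [248.9, 96.3, 305.1, 135.3] 1995 [0.54286448 0.07059817 0.11      ]
magenta 0.52 [247.9, 27.9, 309.0, 73.5] 2498 [0.52346576 0.12884835 0.11      ]
printer 0.65 [142.3, 1.8, 381.5, 166.6] 30819 [0.51841226 0.0993481  0.11      ]
clock 6.85 pos [ 0.5697 -0.0046  0.2999] tilt 0.09 heading 0.3444 q7 -0.113
tool shift [ 0.0002 -0.0793  0.0998] turn units -0.0003 alt 0.4997 |d| 0.127 F [-0.12 -0.3  -0.29] op 0.006
mag (248, 96, 55, 38) ((0.5433590412139893, 0.0704135149717331), (0.05747108533978462, 0.037914030253887177), 18.414892196655273) (array([0.54329128, 0.07031786, 0.34115063]), np.float64(0.031393906127964444))
yel (248, 30, 58, 43) ((0.5237691402435303, 0.1288483738899231), (0.057216327637434006, 0.03883037716150284), 18.41495132446289) (array([0.52400668, 0.12890814, 0.32912904]), np.float64(0.024379173185919534))
cy (247, 0, 60, 4) ((0.5090382099151611, 0.17050616443157196), (0.05756794661283493, 0.0025627599097788334), 19.754335403442383) (array([0.51510242, 0.15385782, 0.34477537]), np.float64(0.9335483524751529))
```

View pics/w3.png

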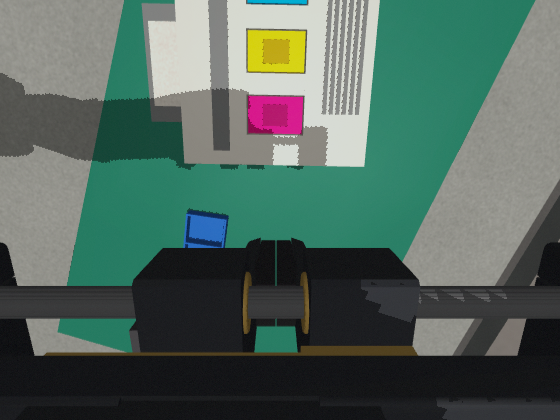

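Magenta is at (276,115), world (0.543,0.070), with yaw about 0.33. I'll move above it and descend with the fingers shut.

```bash
python3 -m jog '[[0,-0.04,0,0,1],[0,-0.0395,0,0,1],[0,0,0.04,0,1],[0,0,0.04,0,1],[0,0,0.04,0,1],[0,0,0.04,0,1],[0,0,0.012,0,1],[0,0,0,0,1],[0,0,0,0,1]]'
python3 - <<'E'
from h import *
c=dict(np.load('w3.npz'))
a=back(c,(190,163.5),.11);b=back(c,(362,166),.11);print('edge yaw',np.arctan2(*(b-a)[1::-1]),a,b)
plan(.5433,.0703,.112,.33)
E
```

```text
clock: 7.75
tool_pos: [0.5447, 0.0714, 0.1295]
eef_rot: [0.985, 0.172, 0.001, -0.0]
contact_force: [0.0, 0.3, 0.5]
opening: 0.001
edge yaw 0.3303926666224769 [ 0.47207111 -0.01009647  0.11      ] [0.65278387 0.05188143 0.11      ]
clock 7.75 pos [0.5447 0.0714 0.1295] tilt 0.14 heading 0.345 q7 -0.444
tool shift [-0.0017  0.0006  0.0175] turn units 0.0024 alt -0.4976 |d| 0.018 F [0.01 0.29 0.48] op 0.001
```

```bash
python3 -m jog '[[-0.0017,0.0006,0.005,0.0024,1],[0,0,0.005,0,1],[0,0,0.004,0,1],[0,0,0,0,1],[0,0,0,0,1]]' && python3 -m jog '[[0,0,0.002,0,1],[0,0,0.002,0,1],[0,0,0,0,1],[0,0,0,0,1]]'
```

```text
clock: 8.25
tool_pos: [0.5424, 0.0702, 0.1139]
eef_rot: [0.986, 0.165, 0.0, 0.0]
contact_force: [-0.1, 0.1, -0.3]
opening: 0.008
clock: 8.65
tool_pos: [0.5425, 0.0703, 0.11]
eef_rot: [0.986, 0.164, 0.0, -0.0]
contact_force: [-0.0, 0.3, 1.9]
opening: 0.002
```

Contact is beginning at z≈0.110.

```bash
python3 -m jog '[[0,0,0.001,0,1],[0,0,0.001,0,1],[0,0,0,0,1],[0,0,0,0,1]]' && python3 -m jog '[[0,0,0.001,0,1],[0,0,0,0,1],[0,0,0,0,1]]'
```

```text
clock: 9.05
tool_pos: [0.5422, 0.07, 0.1078]
eef_rot: [0.986, 0.164, -0.0, 0.0]
contact_force: [-0.2, 0.1, -0.4]
opening: 0.009
clock: 9.35
tool_pos: [0.5424, 0.0701, 0.1073]
eef_rot: [0.986, 0.164, 0.0, 0.0]
contact_force: [-0.8, -0.1, 5.4]
opening: 0.007
```

```bash
python3 -m jog '[[0,0,0.0005,0,1],[0,0,0,0,1],[0,0,0,0,1]]' && python3 -m jog '[[0,0,0,0,1],[0,0,0,0,1]]'
```

```text
clock: 9.65
tool_pos: [0.5424, 0.0702, 0.107]
eef_rot: [0.986, 0.164, 0.0, 0.0]
contact_force: [-0.7, -1.4, 6.0]
opening: 0.005
clock: 9.85
tool_pos: [0.5424, 0.0702, 0.107]
eef_rot: [0.986, 0.164, 0.0, 0.0]
contact_force: [0.1, -0.7, 5.8]
opening: 0.004
```

```bash
python3 -m jog '[[0,0,0.0005,0,1],[0,0,0,0,1],[0,0,0,0,1]]'
python3 - <<'E'
from h import *
im=r.snapshot('side');cv2.imwrite('pics/s4.png',cv2.resize(im[170:310,180:380,::-1],None,fx=4,fy=4,interpolation=cv2.INTER_CUBIC))
s=r.get_state();print(s['tool_pos'],s['contact_force'])
E
```

```text
clock: 10.15
tool_pos: [0.5425, 0.0702, 0.1067]
eef_rot: [0.986, 0.164, 0.0, 0.0]
contact_force: [-1.5, -0.7, 7.9]
opening: 0.006
[0.54247532 0.0701749  0.10667113] [-1.35942733 -0.47502016  8.02383689]
```

View pics/s4.png

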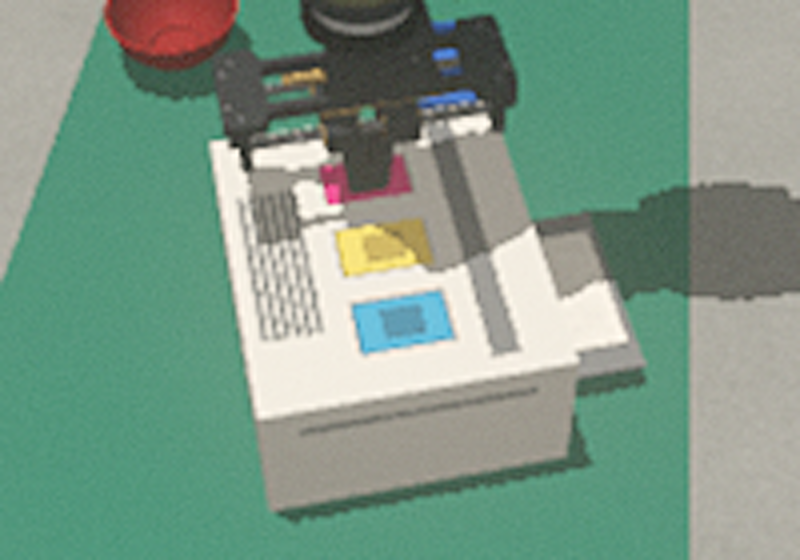

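The fingers rest centred on magenta, at (370,180) in this crop. The force is 8 N with stiff resistance, so it's at the stop. I'll lift off and look, backing away along tool +y so magenta is in the wrist view.

```bash
python3 -m jog '[[0,0,-0.02,0,1],[0,0,-0.04,0,1],[0,0,-0.04,0,1],[0,0.03,-0.03,0,1],[0,0.04,-0.03,0,0],[0,0,0,0,0],[0,0,0,0,0],[0,0,0,0,0],[0,0,0,0,0]]'
python3 - <<'E'
from h import *
c=r.get_calibration('wrist');im=r.snapshot('wrist');cv2.imwrite('pics/w5.png',im[:,:,::-1])
np.savez('w5.npz',**c)
for d in r.cut_out('magenta','wrist')[:2]:print(d['score'],d['rect'])
plan(.543,.0703,.18,.33)
E
```

```text
clock: 11.1
tool_pos: [0.564, 0.0054, 0.265]
eef_rot: [0.986, 0.166, -0.001, -0.0]
contact_force: [0.1, 0.3, -0.8]
opening: 0.429
0.88 [244.2, 101.4, 314.3, 145.8]
clock 11.2 pos [0.5644 0.0051 0.2652] tilt 0.1 heading 0.3327 q7 -0.178
tool shift [ 0.0012 -0.0685  0.0852] turn units 0.0004 alt -0.4996 |d| 0.109 F [-0.14 -0.69 -0.36] op 0.523
```

View pics/w5.png

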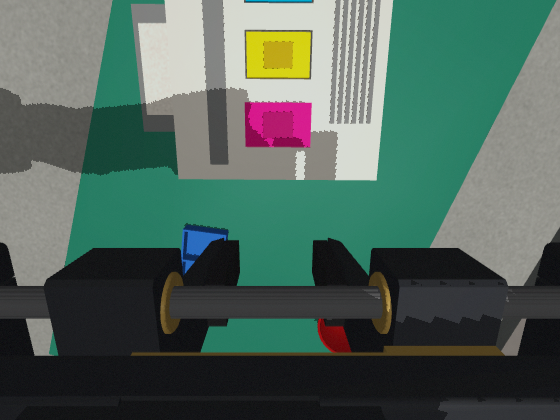

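```bash
python3 -m jog '[[0,0,0,0,0],[0,0,0,0,0],[0,0,0,0,0],[0,0,0,0,0],[0,0,0,0,0]]'
python3 - <<'E'
from h import *
c=r.get_calibration('wrist');im=r.snapshot('wrist')
si=r.snapshot('side');cv2.imwrite('pics/s6.png',np.hstack([cv2.resize(si[190:270,220:320,::-1],None,fx=4,fy=4),cv2.resize(im[60:180,200:350,::-1],(400,320))]))
hsv=cv2.cvtColor(im,cv2.COLOR_RGB2HSV)
for n,lo,hi,p0 in[('mag',150,172,(.5433,.0703,.33)),('yel',22,32,(.524,.129,.33))]:
    m=cv2.inRange(hsv,(lo,130,80),(hi,255,255));m=cv2.morphologyEx(m,2,np.ones((3,3)))
    k=max(cv2.findContours(m,0,2)[0],key=cv2.contourArea);print(cv2.boundingRect(k))
    for z in(.11,.12,.13,.137,.145):
        print(n,z,fitbox(c,cv2.convexHull(k).astype(np.float32),p0,.058,.038,max(.11,z-.028),z))
E
```

```text
clock: 11.7
tool_pos: [0.5651, 0.0039, 0.2659]
eef_rot: [0.986, 0.164, 0.0, 0.0]
contact_force: [0.5, -0.2, -0.3]
opening: 0.982
(244, 100, 66, 45)
mag 0.11 (array([0.5409407 , 0.07146139, 0.32772472]), np.float64(0.13319463763907724))
mag 0.12 (array([0.54208865, 0.07087072, 0.32271084]), np.float64(0.07465136363094749))
mag 0.13 (array([0.54312121, 0.07049772, 0.32663477]), np.float64(0.012924219029895045))
mag 0.137 (array([0.5433895 , 0.07008886, 0.32952203]), np.float64(0.03934241163918395))
mag 0.145 (array([0.54402896, 0.06963748, 0.32951796]), np.float64(0.09305310950579859))
(245, 29, 64, 47)
yel 0.11 (array([0.52325868, 0.1288921 , 0.32493333]), np.float64(0.01841478976840516))
yel 0.12 (array([0.52474425, 0.12658774, 0.32960628]), np.float64(0.10608202051085569))
yel 0.13 (array([0.52539751, 0.12386493, 0.32959947]), np.float64(0.1876759501479771))
yel 0.137 (array([0.52652862, 0.12218939, 0.32960381]), np.float64(0.23870481130598675))
yel 0.145 (array([0.52810827, 0.12037278, 0.32960508]), np.float64(0.28095667120048107))
```

View pics/s6.png

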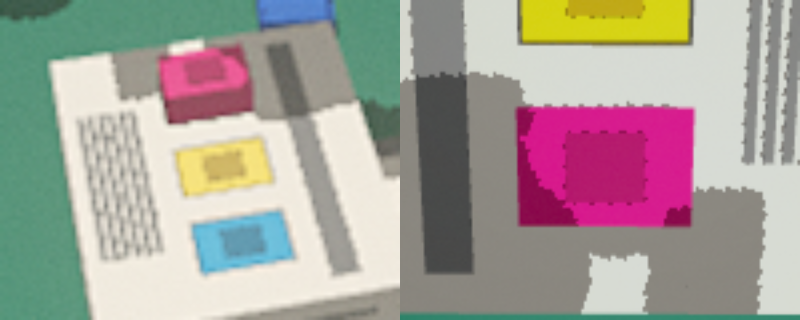

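Magenta has popped up, as both the side crop at (205,85) and the wrist fit at z≈0.13–0.137 show. Its centre is (0.5434,0.0702) and its yaw 0.33.

Run:
```python
from h import *
plan(.5434,.0702,.114,.33)
```

```text
clock 11.8 pos [0.565  0.0039 0.2659] tilt 0.01 heading 0.3303 q7 -0.178
tool shift [ 0.001  -0.0698  0.1519] turn units 0.0001 alt -0.4999 |d| 0.167 F [ 0.61  0.77 -0.36] op 1.0
```

```bash
python3 -m jog '[[0.001,-0.035,0,0,0],[0,-0.035,0,0,0],[0,0,0.04,0,0],[0,0,0.04,0,0],[0,0,0.03,0,0],[0,0,0.02,0,0],[0,0,0.01,0,0],[0,0,0,0,0],[0,0,0,0,0],[0,0,0,0,0]]'
python3 - <<'E'
from h import *
plan(.5434,.0702,.114,.33)
E
```

```text
clock: 12.8
tool_pos: [0.5442, 0.0707, 0.1271]
eef_rot: [0.986, 0.164, 0.001, -0.0]
contact_force: [-0.6, 0.4, -0.2]
opening: 1.004
clock 12.8 pos [0.5442 0.0707 0.1271] tilt 0.14 heading 0.3301 q7 -0.464
tool shift [-0.001   0.0002  0.0131] turn units 0.0 alt -0.5 |d| 0.013 F [-0.65  0.44 -0.2 ] op 1.004
```

```bash
python3 -m jog '[[-0.001,0,0.0065,0,0],[0,0,0.006,0,0],[0,0,0,0,0],[0,0,0,0,0],[0,0,0,0,0]]' && python3 -m jog '[[0,0,0,0,0.2],[0,0,0,0,0.3],[0,0,0,0,0.5],[0,0,0,0,1],[0,0,0,0,1],[0,0,0,0,1],[0,0,0,0,1],[0,0,0,0,1]]' 20
```

```text
clock: 13.3
tool_pos: [0.5424, 0.0702, 0.1135]
eef_rot: [0.986, 0.164, 0.0, -0.0]
contact_force: [0.8, -0.5, 0.2]
opening: 1.004
clock: 14.1
tool_pos: [0.5425, 0.0702, 0.1135]
eef_rot: [0.986, 0.164, 0.0, 0.0]
contact_force: [0.5, 0.3, 0.3]
opening: 0.654
```

The opening of 0.654 is about 58 mm, so it's gripped. I'll lift straight up.

```bash
python3 -m jog '[[0,0,-0.004,0,1],[0,0,-0.008,0,1],[0,0,-0.01,0,1],[0,0,-0.01,0,1],[0,0,-0.01,0,1],[0,0,-0.01,0,1],[0,0,-0.01,0,1],[0,0,-0.02,0,1],[0,0,-0.03,0,1],[0,0,-0.02,0,1],[0,0,0,0,1],[0,0,0,0,1]]'
python3 - <<'E'
from h import *
im=r.snapshot('side');cv2.imwrite('pics/s7.png',cv2.resize(im[100:310,180:380,::-1],None,fx=2.8,fy=2.8))
plan(.5037,-.3475,.24,.3137)
E
```

```text
clock: 15.3
tool_pos: [0.5422, 0.0699, 0.2455]
eef_rot: [0.986, 0.164, 0.0, 0.0]
contact_force: [-1.0, 0.3, -1.4]
opening: 0.659
clock 15.35 pos [0.5417 0.0697 0.2447] tilt 0.09 heading 0.3304 q7 -0.33
tool shift [-0.1713  0.3823  0.0051] turn units 0.0027 alt -0.4973 |d| 0.419 F [-0.33 -0.23 -1.04] op 0.654
```

View pics/s7.png

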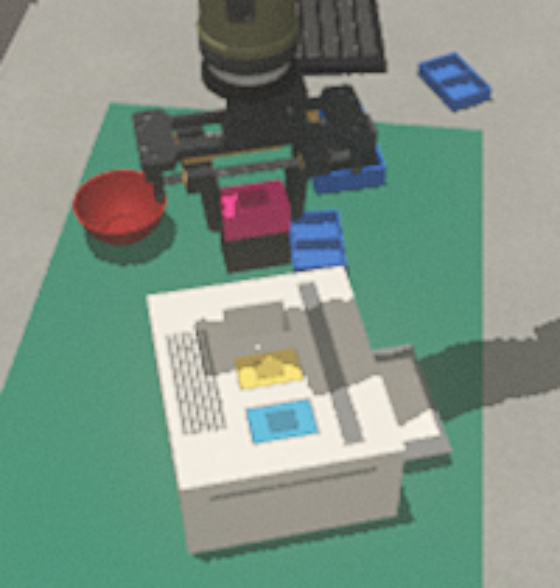

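Magenta is held upright clear of the bay, and yellow and cyan are still flush. I'll carry it just past the tray so the wrist camera can measure the tray from close up.

```bash
python3 -m jog '[[-0.008,0.02,0,0,1],[-0.0143,0.04,0,0,1],[-0.0143,0.04,0,0,1],[-0.0143,0.04,0,0,1],[-0.0143,0.04,0,0,1],[-0.0143,0.04,0,0,1],[-0.0143,0.04,0,0,1],[-0.0143,0.04,0,0,1],[-0.0143,0.04,0,0,1],[-0.0143,0.04,0,0,1],[-0.0143,0.04,0,0,1],[-0.0143,0.04,0,0.0027,1],[-0.006,0.02,0,0,1],[0,0,0,0,1],[0,0,0,0,1],[0,0,0,0,1],[0,0,0,0,1]]'
python3 - <<'E'
from h import *
c=r.get_calibration('wrist');im=r.snapshot('wrist');cv2.imwrite('pics/w8.png',im[:,:,::-1]);np.savez('w8.npz',**c)
for d in r.cut_out('tray','wrist')[:3]:print(d['score'],d['rect'])
plan(.5037,-.3475,.24,.3137)
E
```

```text
clock: 17.05
tool_pos: [0.5362, -0.4375, 0.2454]
eef_rot: [0.988, 0.158, -0.0, -0.001]
contact_force: [-0.5, -0.9, -1.4]
opening: 0.658
0.76 [85.4, 124.9, 166.0, 205.6]
0.64 [234.3, 0.0, 315.7, 132.9]
clock 17.15 pos [ 0.5361 -0.4383  0.2456] tilt 0.01 heading 0.3153 q7 0.561
tool shift [-0.0026 -0.0963  0.0056] turn units 0.0003 alt -0.4997 |d| 0.097 F [ 0.33 -0.34 -0.76] op 0.655
```

View pics/w8.png

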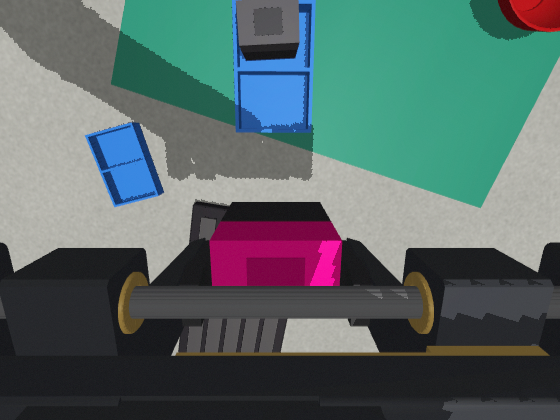

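The empty compartment is at (274,100), in front of black at (268,22). I'll overlay the predicted outline to check.

```bash
python3 - <<'E'
from h import *
c=dict(np.load('w8.npz'));im=cv2.imread('pics/w8.png')
def pt(p,u,v,z):
    x,y,a=p;return proj(c,(x+np.cos(a)*u-np.sin(a)*v,y+np.sin(a)*u+np.cos(a)*v,z))
# rim outer corners/points measured by refining: blue mask edges, fit on outline below row 60
hsv=cv2.cvtColor(im,cv2.COLOR_BGR2HSV);m=cv2.inRange(hsv,(100,120,30),(125,255,255));m[:, :225]=0;m[:,325:]=0;m[:2]=0;m[140:]=0
k=max(cv2.findContours(m,0,2)[0],key=cv2.contourArea);h=cv2.convexHull(k).reshape(-1,2);print(h.tolist())
# fit: clip at top
from shapely import geometry if False else None
E
python3 - <<'E'
from h import *
c=dict(np.load('w8.npz'));im=cv2.imread('pics/w8.png')
hsv=cv2.cvtColor(im,cv2.COLOR_BGR2HSV);m=cv2.inRange(hsv,(100,120,30),(125,255,255));m[:,:225]=0;m[:,325:]=0;m[:2]=0;m[140:]=0
k=max(cv2.findContours(m,0,2)[0],key=cv2.contourArea);h=cv2.convexHull(k)
M=np.zeros(m.shape,np.uint8);cv2.fillConvexPoly(M,h,1);M=M[20:]
def pts(p,z0,z1,sx,sy,oy=0):
    x,y,a=p;return np.array([proj(c,(x+np.cos(a)*u*sx/2-np.sin(a)*(oy+v*sy/2),y+np.sin(a)*u*sx/2+np.cos(a)*(oy+v*sy/2),z)) for z in (z0,z1) for u in(-1,1) for v in(-1,1)],np.float32)
def cost(p):
    N=np.zeros(m.shape,np.uint8);cv2.fillConvexPoly(N,(cv2.convexHull(pts(p,0,.03,.088,.136))*16).astype(np.int32),1,shift=4);N=N[20:]
    return 1-(M&N).sum()/(M|N).sum()
p0=np.array([.4936,-.3161,.3137]);print('prior cost',cost(p0))
o=minimize(cost,p0,method='Nelder-Mead',options=dict(initial_simplex=p0+np.array([[0,0,0],[.008,0,0],[0,.008,0],[0,0,.08]]),xatol=1e-5,fatol=1e-6,maxiter=500))
p=o.x;print(p,o.fun,'free',p[0]+np.sin(p[2])*.033,p[1]-np.cos(p[2])*.033)
big=cv2.resize(im[0:210,130:410],None,fx=2.8,fy=2.8)
for q,col in((p0,(0,0,255)),(p,(0,255,255))):
    for z in(.03,):
        for (sx,sy,oy) in((.088,.136,0),(.08,.062,-.033)):
            P=pts(q,z,z,sx,sy,oy)[[0,1,3,2]];cv2.polylines(big,[((P-[130,0])*2.8).astype(np.int32)],True,col,1)
cv2.imwrite('pics/o8.png',big)
E
```

```text
prior cost 0.004082533377468778
[ 0.49360019 -0.31581531  0.31154594] 0.0019900497512437276 free 0.5037156956033244 -0.3472267203646117  File "<stdin>", line 9
    from shapely import geometry if False else None
                                 ^^
SyntaxError: invalid syntax
```

View pics/o8.png

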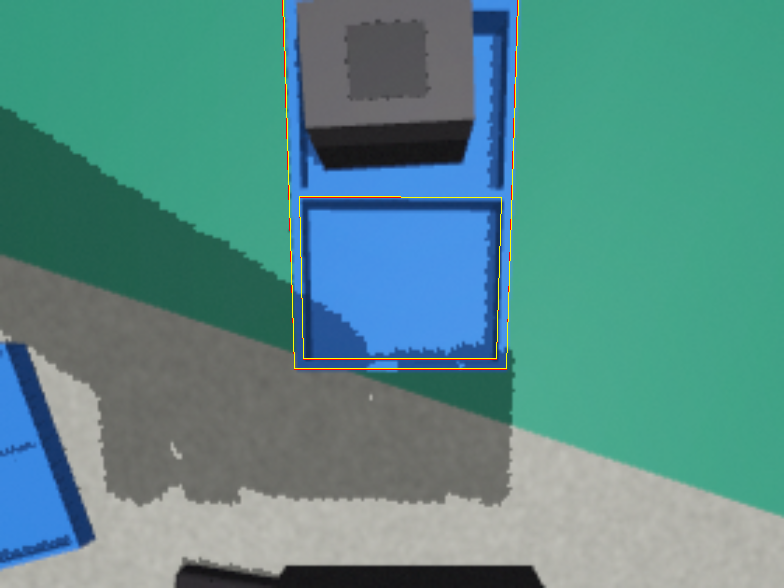

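The overlay matches to about 1 px. The free place is (0.5037,-0.3473) with yaw 0.312. I'll move above it and lower.

```bash
python3 -m jog '[[-0.0012,-0.03,0,0,1],[-0.0014,-0.04,0,0,1],[0,-0.0263,0,0.0004,1],[0,0,0.03,0,1],[0,0,0.03,0,1],[0,0,0.03,0,1],[0,0,0.02,0,1],[0,0,0.01,0,1],[0,0,0,0,1],[0,0,0,0,1],[0,0,0,0,1]]'
python3 - <<'E'
from h import *
plan(.5037,-.3473,.0505,.312)
E
```

```text
clock: 18.25
tool_pos: [0.5045, -0.349, 0.1268]
eef_rot: [0.988, 0.155, 0.001, 0.001]
contact_force: [-0.9, -0.7, -1.0]
opening: 0.659
clock 18.25 pos [ 0.5045 -0.349   0.1268] tilt 0.15 heading 0.3109 q7 0.303
tool shift [-0.0004 -0.002   0.0763] turn units -0.0002 alt 0.4998 |d| 0.076 F [-0.93 -0.72 -1.  ] op 0.659
```

```bash
python3 -m jog '[[0,-0.001,0.015,0,1],[0,0,0.015,0,1],[0,0,0.015,0,1],[0,0,0.012,0,1],[0,0,0.008,0,1],[0,0,0.004,0,1],[0,0,0,0,1],[0,0,0,0,1],[0,0,0,0,1]]'
python3 - <<'E'
from h import *
plan(.5037,-.3473,.0505,.312)
im=r.snapshot('side');cv2.imwrite('pics/s9.png',cv2.resize(im[90:210,230:380,::-1],None,fx=5,fy=5))
E
```

```text
clock: 19.15
tool_pos: [0.5037, -0.3479, 0.057]
eef_rot: [0.988, 0.155, 0.001, 0.0]
contact_force: [-0.2, 0.9, -1.5]
opening: 0.658
clock 19.15 pos [ 0.5037 -0.3479  0.057 ] tilt 0.07 heading 0.3109 q7 0.239
tool shift [ 0.0002 -0.0006  0.0065] turn units -0.0002 alt 0.4998 |d| 0.007 F [-0.23  0.87 -1.53] op 0.658
```

View pics/s9.png

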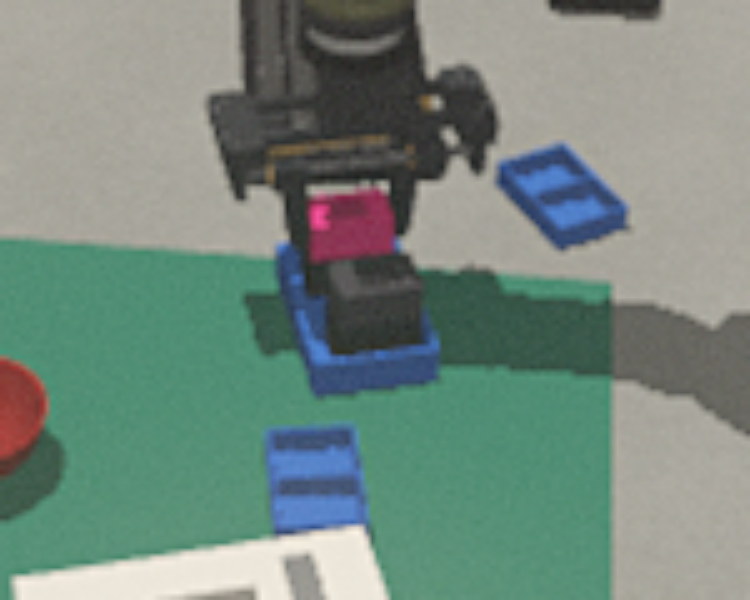

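Magenta is inside the empty compartment, behind black, with 6.5 mm to go. I'll lower slowly until it touches.

```bash
python3 -m jog '[[0,0,0.002,0,1],[0,0,0.0015,0,1],[0,0,0.001,0,1],[0,0,0,0,1],[0,0,0,0,1]]' && python3 -m jog '[[0,0,0.001,0,1],[0,0,0,0,1],[0,0,0,0,1]]'
```

```text
clock: 19.7
tool_pos: [0.5032, -0.3477, 0.0519]
eef_rot: [0.988, 0.155, -0.0, 0.0]
contact_force: [0.3, -0.9, -0.9]
opening: 0.658
clock: 20.0
tool_pos: [0.5032, -0.3477, 0.0509]
eef_rot: [0.988, 0.155, 0.0, 0.0]
contact_force: [-0.3, 0.6, -1.1]
opening: 0.657
```

```bash
python3 -m jog '[[0,0,0.0005,0,1],[0,0,0,0,1],[0,0,0,0,1]]' && python3 -m jog '[[0,0,0.0005,0,1],[0,0,0,0,1],[0,0,0,0,1]]'
```

```text
clock: 20.3
tool_pos: [0.5033, -0.3477, 0.0505]
eef_rot: [0.988, 0.155, 0.0, 0.0]
contact_force: [-0.3, 0.5, 0.6]
opening: 0.658
clock: 20.6
tool_pos: [0.5033, -0.3478, 0.0505]
eef_rot: [0.988, 0.155, 0.0, 0.0]
contact_force: [-1.7, 0.7, 4.6]
opening: 0.655
```

The force changed sign and rose to 4.6 N at z=0.0505, so the cartridge is standing on the floor. I'll open, wait, and lift straight up.

```bash
python3 -m jog '[[0,0,-0.0005,0,1],[0,0,0,0,0.25],[0,0,0,0,0.15],[0,0,0,0,0.05],[0,0,0,0,0],[0,0,0,0,0],[0,0,0,0,0],[0,0,0,0,0]]' && python3 -m jog '[[0,0,-0.01,0,0],[0,0,-0.02,0,0],[0,0,-0.04,0,0],[0,0,-0.04,0,0],[0,0.03,-0.04,0,0],[0,0.04,-0.04,0,0],[0,0.04,0,0,0],[0,0,0,0,0],[0,0,0,0,0],[0,0,0,0,0]]'
python3 - <<'E'
from h import *
im=r.snapshot('wrist');cv2.imwrite('pics/w10.png',im[:,:,::-1])
s=r.snapshot('side');t=r.snapshot('top')
cv2.imwrite('pics/st10.png',np.hstack([cv2.resize(s[100:300,200:400,::-1],(400,400)),cv2.resize(t[120:300,250:430,::-1],(400,400))]))
cv2.imwrite('pics/t10.png',t[:,:,::-1])
E
```

```text
clock: 21.4
tool_pos: [0.5032, -0.3477, 0.0504]
eef_rot: [0.988, 0.155, 0.0, 0.0]
contact_force: [-1.2, 0.6, -0.3]
opening: 0.996
clock: 22.4
tool_pos: [0.5353, -0.4463, 0.2356]
eef_rot: [0.988, 0.156, -0.0, -0.001]
contact_force: [0.2, -0.3, -0.2]
opening: 0.995
```

View pics/w10.png

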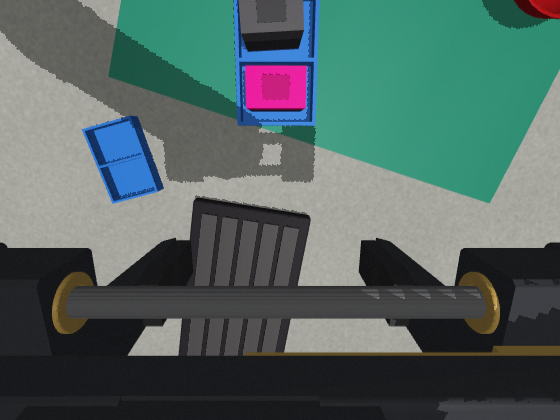

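View pics/st10.png

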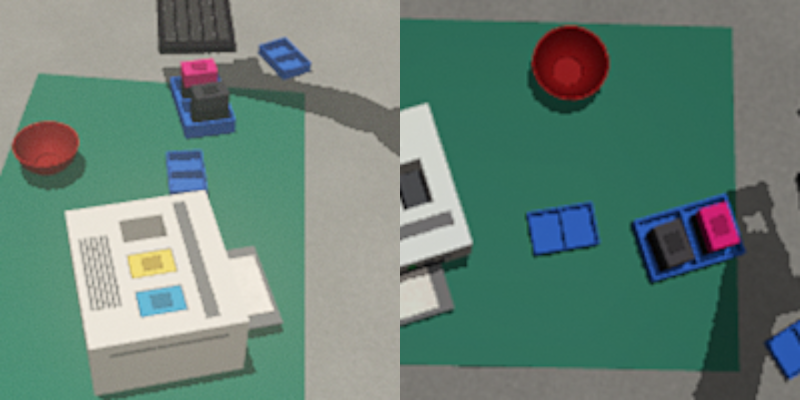

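View pics/t10.png

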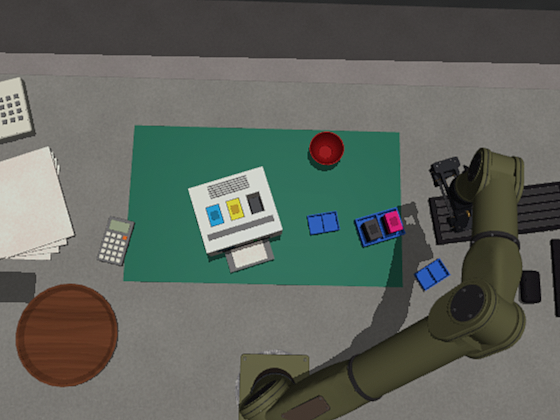

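Magenta stands upright in the tray's empty compartment, at wrist (275,88) and top (393,221). Its bay at top (255,203) is empty. Yellow, cyan, black, the bowl and the calculator haven't moved, and the gripper is clear of everything.

```bash
python3 -c "
from plant import r
print(r.finish_job(), r.get_state()['clock'])"
```

```text
the job is handed in; nothing more can be done
the job is handed in; nothing more can be done
```

The spent magenta cartridge is out of the printer and standing upright in the empty compartment of the largest blue tray. I handed the job in at about 22.5 s on the clock.

- **Push:** I pressed magenta down with shut fingers until it stopped at 8 N, the top of the suggested 6 to 8 N. It sprang up on its own once released; the pop-up showed in the side and wrist pictures.
- **Placing:** I gripped it across its 58 mm side, pulled it straight out and lowered it until the floor pushed back with about 4.6 N. Then I let go and backed away.
- **Last checks:** All three cameras show magenta in the right compartment and its bay empty. Yellow and cyan are still flush, and black, the bowl and the calculator are where they started. The wrist force was back to about zero.
- **Disagreements:**
  - The top and wrist cameras differed by about 4 mm on the tray position. I used the wrist value, which a second close view matched to about 1 px.
  - One force reading during the push came out near zero at z=0.108, but the later readings were consistent.
  - Joint 7 came within 0.02 rad of its limit early on, so I switched to the opposite half-turn of the gripper.

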